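# Unplug the lock and peel off the top chip tray

### The job

Pull the locking plug out of its socket beside the tray stack and put it in the white dish. Then peel the top tray off the stack: it clings to the tray below, so tip it up by the ear on its corner, with the opposite corner staying down until the tray has come loose, and do not drag the tray below up with it. Finish while still holding the tray by its ear, right side up and roughly level, about a hand's width above the middle of the light panel, and leave the other things on the bench alone.

Things in the scene. Friction and masses are not known exactly. Their poses are not given: they have to be found in the camera images.
- dock: fixed grey base plate 170 x 120 x 8 mm carrying a stack of three square white chip trays (104 x 104 mm) and, beside the stack, a grey square socket post (34 x 34 mm, top 44 mm above the bench, at x = -83, y = -15 mm). Origin on the bench under the middle of the stack; x points from the socket side across the stack, z up. The trays lie square to these axes.
- socket (a point): mouth of the socket, mid-top of the socket post, 44 mm above the bench; axes as the dock. The hole is 11 mm square, straight down. The plug's shaft goes 30 mm into it and a sprung detent holds it: pull straight up, 5 to 12 N over the first 5 mm, then free.
- plug_head (a point): loose black locking plug (about 50 g), seated in the socket at the start with the dock's axes. Point: middle of its upright grip head, 20 mm in x, 14 mm in y (grip across y), 30 mm tall. Below the head a 5 mm thick collar (28 x 24 mm), whose 14 mm wide tongue reaches to x = +38 mm, 2 mm above the top tray's rim; below that a 10 mm square steel shaft, its foot 50 mm below the point.
- dish: round white dish, fixed, rim diameter 112 mm, 28 mm high, floor about 5 mm thick; origin on the bench under its centre.
- tray_mid (a point): loose top tray (104 x 104 x 20 mm, about 70 g): centre of its rim, 39 mm above the bench at the start (rim underside 36, rim top 42 mm up; rim 11.5 mm wide, the pocketed middle lies lower). Axes fixed to the tray, those of the dock at the start.
- tray_ear (a point): middle of the grip ear standing up from the top tray's rim on its corner at x = -46, y = +46 mm from the tray's centre, 19 mm above tray_mid. Upright lug, 10 mm thick, 26 mm long along the tray's diagonal; top 12 mm above this point, rim top 16 mm below it; its flat faces look along (1, 1, 0) and (-1, -1, 0) of the tray. Nothing higher within 40 mm once the plug is out.
- tray_far (a point): upper rim corner of the top tray opposite the ear, at x = +52, y = -52 mm from the tray's centre, 3 mm above tray_mid; the tray tips about this corner when peeled. Four sprung nubs in the tray below, near the corners, hold the top tray; each lets go after about 4 mm of rise there. Tipped by the ear it takes about 6 N; lifted level all four hold and the tray below comes up too.
- second (a joint): height in m by which the tray below has been dragged up from its seat in the dock, 0 when seated; it slides straight up only, and it takes about 8 N to start it.
- panel: flat light panel, fixed, 160 x 130 x 12 mm, aluminium with a white top; origin on the bench under its centre, x along the 160 mm side.
- screwdriver: bystander: screwdriver lying on the bench, 170 mm long; leave alone.
- brick: bystander: black power brick, 60 x 125 x 34 mm; leave alone.
- objective_can: bystander: blue objective can standing upright, 55 mm across, 100 mm tall; leave alone.
Mind the look-alikes: they are no part of the job. What is shaped like the part that bears tray_mid but orange is not meant.

How it is judged:
On the way, in this order (a step that is already met when the one before it is completed fails the run):
1. the plug is pulled out of its socket (z of plug_head in the frame of socket above 0.052 m and contact force between tray and the fingers below 0.1 N), for 0.05 s.
2. the plug lies in the dish, let go, the tray still seated (horizontal distance between plug_head and dish below 0.06 m and height (world z) of plug_head below 0.075 m and contact force between plug and the fingers below 0.05 N and contact force between plug and dish above 0.05 N and distance of tray_mid from where it was at the start of the episode below 0.006 m), for 0.2 s.
3. the top tray is tipped up at its ear, the opposite corner still down on the stack (z of tray_ear in the frame of dock above 0.07 m and z of tray_far in the frame of dock below 0.05 m and horizontal distance between tray_far and dock below 0.088 m and angle between tray's own z axis and vertical above 0.05 rad and contact force between tray and the fingers above 0.5 N), for 0.05 s.
At the end, for the whole second after the job is handed in: Tray held still in the fingers, touching neither panel nor dock, its centre within 50 mm of the panel's centre from above and 75 to 250 mm above the bench, right side up, tilted under 0.45 rad; tray below seated within 4 mm; plug in the dish (head within 60 mm of its centre, below 75 mm) (horizontal distance between tray_mid and panel below 0.05 m and height (world z) of tray_mid between 0.075 and 0.25 m and angle between tray's own z axis and vertical below 0.45 rad and contact force between tray and the fingers above 0.5 N and contact force between tray and panel below 0.05 N and contact force between tray and dock below 0.05 N and linear speed of tray below 0.03 m/s and value of joint second below 0.004 m and horizontal distance between plug_head and dish below 0.06 m and height (world z) of plug_head below 0.075 m and contact force between plug and dish above 0.05 N); the arm keeps its last pose, push and grip.
It fails at once if the tray below is dragged up more than 6 mm (value of joint second above 0.006 m).
It fails at once if a bystander is moved more than 30 mm (distance of any of screwdriver, brick, objective_can from where it was at the start of the episode above 0.03 m).
It also fails if it takes over 54 s, if anything falls off the work surface, if the arm or the gripper's body presses on something with over 40 N, if the wrist force passes 120 N, or if a joint passes its speed limit or range.

### The arm

A 6-joint arm with a two-finger parallel gripper is mounted at the origin on the work surface. World frame = base frame: x ahead of the robot, y to its left, z up, the work surface at z = 0. Lengths are in m, angles in rad, forces in N, time in s.
With the tool pointing down it reaches from about 0.3 to 0.775 m from the base axis. Payload 14.6 kg.
Tool frame: the origin (TCP) lies at the very end of the fingers, on their centre line; the grasp point (between the pads) lies 19 mm behind it; z points along the fingers, y is the line along which they close (so a half turn about z gives the same grasp; the last joint's range is limited). The gripper opens to 94 mm and grips with 3 to 60 N. Pads are 16 mm wide; open, the fingers measure 119 mm over their backs; the gripper's body (75 mm by 177 mm) begins 78 mm behind the grasp point.
Start: joints at [-1.279, 0.3, 1.521, -0, 1.321, -0.067], TCP at [0.193, -0.515, 0.205] pointing down, gripper open.
Joint ranges: [-3.03, 3.03], [-0.79, 2.21], [0.23, 2.52], [-1.04, 4.18], [0, 3.07], [-2.55, 2.55]. Speed limits (rad/s): [2.22, 2.22, 2.57, 3.14, 3.14, 3.14].

### API

Orientations are given as [roll, pitch, yaw] about the fixed x, y, z axes, in that order (R = Rz(yaw) Ry(pitch) Rx(roll)).
In Python, from station import telemetry, cams, hand_in, nets gives the robot as it stands.
- The arm moves only by the tool move_arm, never from a script. Its argument "increments" is a list of rows, each a list of 4 numbers: the shift along the tool's x, y, z in m, then the turn about the tool's z in rad. In form: [[tx, ty, tz, roll], ...]. A call has 1 to 20 rows; each row shifts and turns the commanded pose from where the row before left it, along the tool's axes as they then stand; what a row does not reach is not made up. A row lasts 1/8 s, in which the tool goes at most 62.5 mm and 10.7 degrees, less where a joint would pass 70% of its speed; a pose out of reach is approached as far as the arm can. A call is refused whole if a number of a shift passes 0.0625 or a number of a turn 0.188, either way. A call with a gripper value outside its range is refused whole. "grip" is the opening, from 0 (shut) to 1 (fully open), set as the call begins (left out, the last holds). The fingers move at their own pace and stop on an object; "force" is the grip in N (left out, the last holds). Time passes only in rows, so rows that do not move let the fingers close. It gives the time, the measured TCP pose, the force, the opening and the grip force at its end, in the units of the state.
- telemetry.get_obs(): the state, without advancing time (a new reading comes with each control period).
- cams.camera(name): name is "scene" or "side" or "wrist"; returns the picture (400x640x3 uint8, blue, green, red); there is no depth.
- cams.camera_model(name): a dict with "intrinsics" (3x3 intrinsics, pixels), "xyz" and "attitude" of the camera in the world; the wrist camera has in their place "T_tool_cam" (4x4, takes a point from camera to tool coordinates, whose origin is the TCP and whose axes are the flange's). Camera axes: x right, y up, looking along -z (the intrinsics and any distortion apply to the point x, -y, -z); pixel columns grow to the right and rows downward; lengths in m; the calibration is good to about 2 mm. A picture is of the moment at which its call begins: read the wrist's pose just before it. camera_model takes no time and is no camera call.
- hand_in(): hands the job in; it is judged then, once.
Trained networks look in the newest picture that a camera, given by its name, has taken for a name from the list of things; names that differ only in an ending like _2 or _b are one class to them, and where a whole thing is asked for, a point or a joint stands for the part that bears it (a point fixed in the world has none). Each returns a list of dicts, best first, with "conf" (0 to 1); they miss things now and then, are a little off and sometimes report something else, mostly with a low value. They report only what shows in the picture. A call takes as long as a camera call. They do not tell look-alikes from the thing itself.
- nets.search_frame(camera, query): "extent" ([left, top, right, bottom] in pixels, round what is visible of it).
- nets.mark_of(camera, query): "centre" ([column, row] in pixels: a listed point, or the origin of a listed thing).
The state is a dict: "time_s": time; "qpos": joint angles; "joint_vel": joint speeds; "tau": joint torques, N m; "ee_pos": TCP position; "eef_rot": TCP orientation; "force": force on the tool from outside, world axes, zero at the start; "moment": the same for the moment, N m; "grip_width": finger opening in m; "grip_force": force on a finger pad.
Only numpy, scipy, OpenCV 4.12 (cv2) and the standard library are available. Lean on these libraries where they do the work, as an engineer would, in place of code of your own. Each camera call takes 0.05 s, during which the arm holds its last target. There are 200 camera calls.

## Working session

There is one attempt and no reset: what is moved stays moved. The work goes in short steps, Python scripts to look and compute and a tool call to move; the robot and the scene stay as the last step left them, time stands still between calls to the robot, and variables do not carry over. Pictures are saved under pics/ and viewed, at most 12 in all, crops included, and the job is handed in when it is done.

Besides the shell and the picture viewer there is one more tool, called after "Emit:" as a command line: name --pt "numbers of a row" for each row, then --argument value for the rest. move_arm: Moves the arm, as the interface text tells. Its arguments: {"type":"object","properties":{"increments":{"type":"array"},"grip":{"type":"number"},"force":{"type":"number"}},"required":["increments"]}

```bash
mkdir -p pics; cat > h.py <<'E'
import numpy as np, cv2
from scipy.spatial.transform import Rotation as R
from station import telemetry, cams, nets
def cam(name):
    m=cams.camera_model(name); return m
def pose(name,obs=None):
    m=cams.camera_model(name)
    if 'T_tool_cam' in m:
        o=obs or telemetry.get_obs(); T=np.eye(4); T[:3,:3]=R.from_euler('xyz',o['eef_rot']).as_matrix(); T[:3,3]=o['ee_pos']
        T=T@np.array(m['T_tool_cam']); return np.array(m['intrinsics']),T[:3,:3],T[:3,3]
    a=np.array(m['attitude']); 
    Rm=a if a.shape==(3,3) else (R.from_euler('xyz',a).as_matrix() if a.size==3 else R.from_quat(a).as_matrix())
    return np.array(m['intrinsics']),Rm,np.array(m['xyz'])
def ray(P,px):
    K,Rm,t=P; d=np.linalg.solve(K,[px[0],px[1],1]); return t,Rm@np.array([d[0],-d[1],-d[2]])
def atz(P,px,z):
    t,d=ray(P,px); return t+d*(z-t[2])/d[2]
def proj(P,X):
    K,Rm,t=P; c=Rm.T@(np.array(X)-t); u=K@np.array([c[0],-c[1],-c[2]]); return u[:2]/u[2]
E
python3 - <<'E'
from h import *
for n in ('scene','side','wrist'): print(n,cams.camera_model(n))
print(telemetry.get_obs())
Z=dict(plug_head=.079,socket=.044,tray_mid=.039,tray_ear=.058,tray_far=.042,dish=0.0,panel=0.0,dock=0,brick=0.017,screwdriver=.01,objective_can=.05)
for n in ('scene','side'):
    im=cams.camera(n); cv2.imwrite(f'pics/{n}0.png',im); P=pose(n)
    for q,z in Z.items():
        r=nets.mark_of(n,q)
        for d in r[:3]: print(n,q,np.round(d['centre']),round(d['conf'],2),np.round(atz(P,d['centre'],z),3))
E
```

```text
scene {'intrinsics': array([[453.11955443,   0.        , 323.18363209],
       [  0.        , 453.11955443, 203.65718271],
       [  0.        ,   0.        ,   1.        ]]), 'xyz': array([1.17544029, 0.88484161, 0.8860901 ]), 'attitude': array([ 0.9144097 , -0.01699895,  2.58177875])}
side {'intrinsics': array([[443.74739005,   0.        , 316.9496577 ],
       [  0.        , 443.74739005, 203.06201012],
       [  0.        ,   0.        ,   1.        ]]), 'xyz': array([0.35750543, 0.76987916, 0.82767042]), 'attitude': array([ 0.81458596,  0.0156907 , -2.85113326])}
wrist {'intrinsics': array([[348.29365193,   0.        , 320.97296905],
       [  0.        , 348.29365193, 198.16157598],
       [  0.        ,   0.        ,   1.        ]]), 'T_tool_cam': array([[-3.64597203e-04,  9.61832551e-01,  2.73638467e-01,
         7.92870527e-02],
       [ 9.99999369e-01,  5.98761174e-05,  1.12194085e-03,
         8.28941903e-05],
       [ 1.06273482e-03,  2.73638703e-01, -9.61831966e-01,
        -1.78329465e-01],
       [ 0.00000000e+00,  0.00000000e+00,  0.00000000e+00,
         1.00000000e+
[... 1728 characters left out ...]
5. 284.] 0.56 [0.581 0.231 0.039]
side tray_ear [302. 303.] 0.79 [0.546 0.285 0.058]
side tray_ear [420. 243.] 0.58 [0.337 0.056 0.058]
side tray_far [281. 263.] 0.85 [0.63  0.186 0.042]
side tray_far [363. 228.] 0.56 [0.475 0.031 0.042]
side dish [326. 220.] 0.81 [ 0.58  -0.012  0.   ]
side panel [342. 165.] 0.86 [ 0.597 -0.246  0.   ]
side dock [292. 297.] 0.95 [0.587 0.24  0.   ]
side dock [239. 362.] 0.75 [0.638 0.413 0.   ]
side dock [349. 139.] 0.24 [ 0.608 -0.38   0.   ]
side brick [242. 367.] 0.96 [0.623 0.428 0.017]
side screwdriver [259. 212.] 0.87 [0.756 0.018 0.01 ]
side screwdriver [346. 135.] 0.24 [ 0.619 -0.387  0.01 ]
side objective_can [348. 138.] 0.81 [ 0.596 -0.319  0.05 ]
```

View pics/scene0.png

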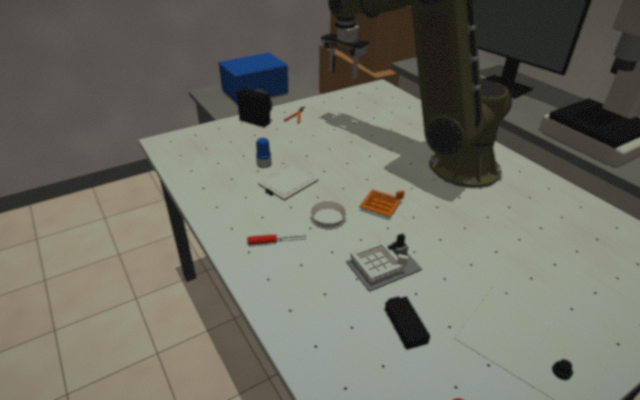

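View pics/side0.png

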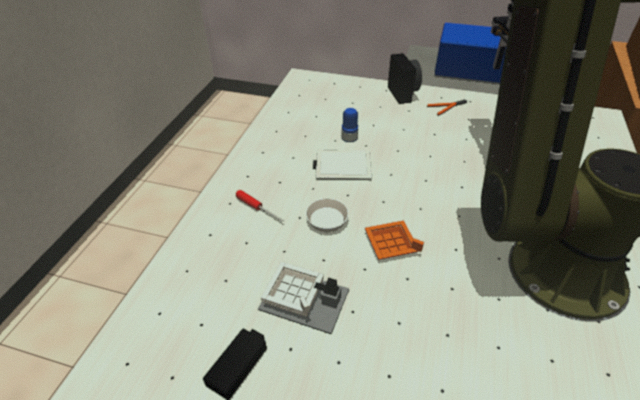

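The scene picture shows the white stack near (375,262), with the plug at (400,243) and the ear on its near corner at (399,262). The dish is at (328,214) and the panel at (289,180). The orange tray at (382,203), side view (392,240), is the look-alike. The side picture agrees: stack (293,285), plug (330,287), dish (327,217), panel (343,165).

Candidates for the tray are scene (380,256), white, on the grey dock, and scene (382,200), orange. The white one fits. I'll confirm it in the close wrist picture.

```bash
cat >> h.py <<'E'
def plan(xyz,yaw,vmax=.058,wmax=.18,start=None):
    o=telemetry.get_obs(); p=np.array(o['ee_pos']) ; y=o['eef_rot'][2]
    dy=(yaw-y+np.pi)%(2*np.pi)-np.pi; d=np.array(xyz)-p
    n=int(np.ceil(max(np.abs(d).max()/vmax,np.linalg.norm(d)/.06,abs(dy)/wmax)))
    print('n',n,'d',d.round(3),'dyaw',round(dy,3))
    rows=[]
    for i in range(n):
        a=y+dy*i/n; Rm=R.from_euler('xyz',[np.pi,0,a]).as_matrix()
        rows.append(list((Rm.T@(d/n)).round(4))+[round(-dy/n,4)])
    print(rows)
E
python3 -c "
from h import *
plan([.52,.24,.205],3.04)"
```

```text
n 15 d [ 0.327  0.755 -0.   ] dyaw 2.681
[[np.float64(0.0381), np.float64(-0.0395), np.float64(0.0), np.float64(-0.1787)], [np.float64(0.0445), np.float64(-0.0321), np.float64(0.0), np.float64(-0.1787)], [np.float64(0.0495), np.float64(-0.0237), np.float64(0.0), np.float64(-0.1787)], [np.float64(0.0529), np.float64(-0.0145), np.float64(0.0), np.float64(-0.1787)], [np.float64(0.0546), np.float64(-0.0048), np.float64(0.0), np.float64(-0.1787)], [np.float64(0.0546), np.float64(0.0049), np.float64(0.0), np.float64(-0.1787)], [np.float64(0.0529), np.float64(0.0146), np.float64(0.0), np.float64(-0.1787)], [np.float64(0.0494), np.float64(0.0237), np.float64(0.0), np.float64(-0.1787)], [np.float64(0.0444), np.float64(0.0322), np.float64(0.0), np.float64(-0.1787)], [np.float64(0.038), np.float64(0.0395), np.float64(0.0), np.float64(-0.1787)], [np.float64(0.0304), np.float64(0.0457), np.float64(0.0), np.float64(-0.1787)], [np.float64(0.0218), np.float64(0.0503), np.float64(0.0), np.float64(-0.1787)], [np.float64(0.0125), np.float64(0.0534), np.float64(0.0), np.float64(-0.1787)], [np.float64(0.0028), np.float64(0.0548), np.float64(0.0), np.float64(-0.1787)], [np.float64(-0.007), np.float64(0.0544), np.float64(0.0), np.float64(-0.1787)]]
```

Emit:
move_arm --pt "0.038 -0.0395 0 -0.179" --pt "0.0445 -0.032 0 -0.179" --pt "0.0495 -0.0235 0 -0.179" --pt "0.053 -0.0145 0 -0.179" --pt "0.0545 -0.005 0 -0.179" --pt "0.0545 0.005 0 -0.179" --pt "0.053 0.0145 0 -0.179" --pt "0.0495 0.0235 0 -0.179" --pt "0.0445 0.032 0 -0.179" --pt "0.038 0.0395 0 -0.179" --pt "0.0305 0.0455 0 -0.179" --pt "0.022 0.05 0 -0.179" --pt "0.0125 0.0535 0 -0.179" --pt "0.003 0.055 0 -0.179" --pt "-0.007 0.0545 0 -0.179" --pt "0 0 0 0" --pt "0 0 0 0" --grip 0.5

```text
time_s: 3.32
ee_pos: [0.5171, 0.2405, 0.2052]
eef_rot: [-3.141, -0.0, 3.042]
force: [-0.4, -0.3, 0.1]
grip_width: 0.0468
grip_force: 0.0
```

```bash
python3 - <<'E'
from h import *
Z=dict(plug_head=.079,socket=.044,tray_mid=.039,tray_ear=.058,tray_far=.042,dish=0.0,dock=0)
o=telemetry.get_obs(); P=pose('wrist',o); im=cams.camera('wrist'); cv2.imwrite('pics/w1.png',im)
print(o['time_s'],o['ee_pos'],o['eef_rot'],o['force'])
for q,z in Z.items():
    for d in nets.mark_of('wrist',q)[:2]: print(q,np.round(d['centre']),round(d['conf'],2),np.round(atz(P,d['centre'],z),4))
E
```

```text
3.325 [0.51708541 0.24054331 0.2052183 ] [-3.14120163e+00 -4.71292408e-04  3.04245437e+00] [-0.3696064  -0.28539666  0.10959687]
plug_head [307. 170.] 0.92 [0.4966 0.2299 0.079 ]
plug_head [325. 245.] 0.35 [0.5696 0.2387 0.079 ]
socket [306. 169.] 0.82 [0.5019 0.227  0.044 ]
tray_mid [324. 243.] 0.93 [0.5841 0.2376 0.039 ]
tray_mid [95. 88.] 0.83 [0.4059 0.0372 0.039 ]
tray_ear [82. 15.] 0.64 [0.3488 0.0537 0.058 ]
tray_ear [370. 206.] 0.56 [0.5419 0.2862 0.058 ]
tray_far [ 96. 165.] 0.94 [0.4771 0.0205 0.042 ]
tray_far [279. 291.] 0.72 [0.6352 0.1825 0.042 ]
dish [115. 239.] 0.63 [ 0.5711 -0.0097  0.    ]
```

View pics/w1.png

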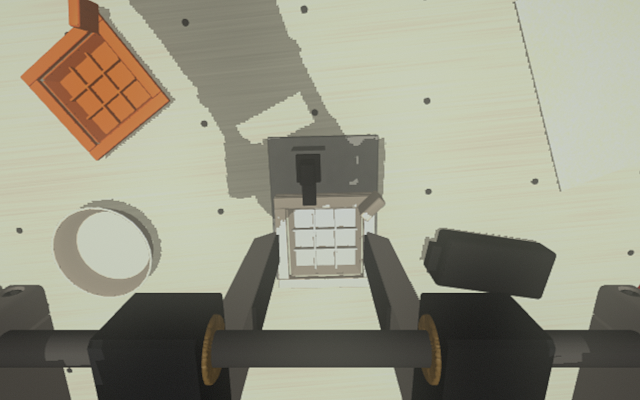

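The wrist picture confirms the target: the white tray sits on the grey dock, centre (324,243), ear (370,206). The black plug head is at (307,165), with its tongue pointing down to (309,200). The orange tray at (95,88) is the look-alike, and the dish is at (107,248). The sizes agree, giving a dock centre of about (0.585, 0.2375), yaw -0.07, and the plug at (0.500, 0.2285).

I'll go above the plug first.

Emit:
move_arm --pt "0.009 -0.006 0.04 -0.027" --pt "0.009 -0.006 0.04 0" --pt "0 0 0 0" --pt "0 0 0 0" --force 40

```text
time_s: 4.22
ee_pos: [0.4994, 0.2309, 0.1273]
eef_rot: [3.141, 0.002, 3.071]
force: [-0.1, -0.5, 1.3]
grip_width: 0.0473
grip_force: 0.0
```

```bash
python3 - <<'E'
from h import *
o=telemetry.get_obs(); P=pose('wrist',o); im=cams.camera('wrist'); cv2.imwrite('pics/w2.png',im[60:360,120:520].repeat(2,0).repeat(2,1))
print(o['time_s'],o['ee_pos'],o['eef_rot'],o['force'])
for q,z in dict(plug_head=.079,tray_ear=.058,tray_mid=.039).items():
    for d in nets.mark_of('wrist',q)[:2]: print(q,np.round(d['centre']),round(d['conf'],2),np.round(atz(P,d['centre'],z),4))
c=o['ee_pos'];print('tcp-line px', proj(P,[c[0],c[1],.079]), proj(P,[.5,.2285,.094]))
E
```

```text
4.225 [0.49944827 0.2308951  0.12726679] [3.14062767e+00 2.05669433e-03 3.07060361e+00] [-0.06463994 -0.48809558  1.28255192]
plug_head [320. 214.] 0.77 [0.4948 0.2303 0.079 ]
tray_ear [29.  3.] 0.9 [0.3479 0.0552 0.058 ]
tray_ear [398. 258.] 0.8 [0.5425 0.2878 0.058 ]
tray_mid [336. 296.] 0.84 [0.5837 0.2375 0.039 ]
tray_mid [ 54. 100.] 0.66 [0.4062 0.0405 0.039 ]
tcp-line px [320.99469251 220.03165394] [317.4014523  228.82168525]
```

View pics/w2.png

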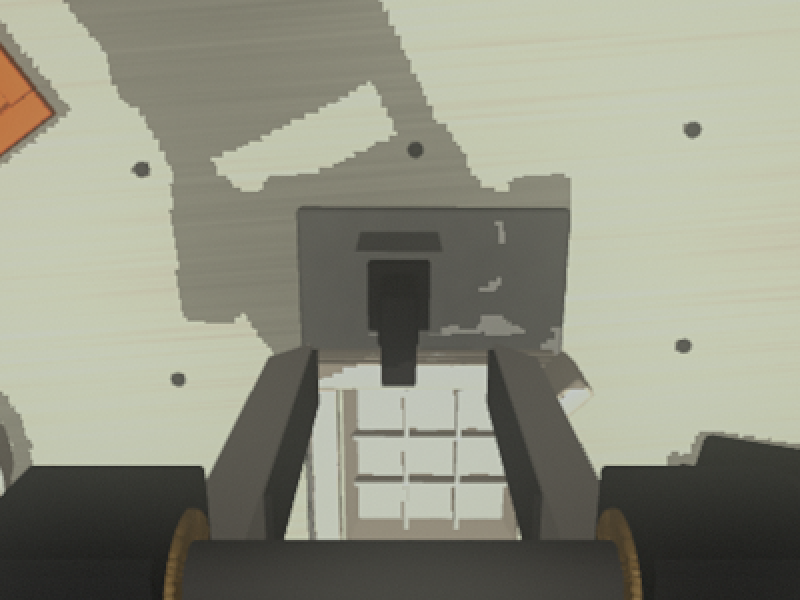

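The crop shows the plug collar at crop x 368–430, back edge at row 260, and tongue tip at row 385. Both edges put the plug at (0.495, 0.230). It lies square to the picture, so a tool yaw of 3.07 is right. Descending.

Emit:
move_arm --pt "0.0045 -0.001 0.01 0" --pt "0 0 0.02 0" --pt "0 0 0.02 0" --pt "0 0 0.009 0" --pt "0 0 0 0" --pt "0 0 0 0"

```text
time_s: 5.18
ee_pos: [0.4942, 0.23, 0.0671]
eef_rot: [3.141, 0.001, 3.071]
force: [0.0, 0.9, 1.5]
grip_width: 0.0471
grip_force: 0.0
```

Emit:
move_arm --pt "0 0 0 0" --pt "0 0 0 0" --pt "0 0 0 0" --pt "0 0 0 0" --pt "0 0 0 0" --grip 0 --force 40

```text
time_s: 5.8
ee_pos: [0.4939, 0.2299, 0.0665]
eef_rot: [3.142, 0.0, 3.071]
force: [0.5, -0.3, 0.9]
grip_width: 0.0129
grip_force: 40.0
```

Emit:
move_arm --pt "0 0 -0.006 0" --pt "0 0 -0.01 0" --pt "0 0 -0.015 0" --pt "0 0 -0.03 0" --pt "0 0 -0.04 0" --pt "0 0 -0.01 0" --pt "0 0 0 0" --pt "0 0 0 0"

```text
time_s: 6.8
ee_pos: [0.4934, 0.2297, 0.1762]
eef_rot: [-3.141, -0.002, 3.071]
force: [-0.6, -0.7, -0.3]
grip_width: 0.0131
grip_force: 40.0
```

```bash
python3 - <<'E'
from h import *
for n in ('scene','side'):
    im=cams.camera(n); P=pose(n)
    if n=='side': cv2.imwrite('pics/s2.png',cv2.resize(im[120:350,180:480],None,fx=2.5,fy=2.5))
    e=[d for d in nets.search_frame(n,'dish')][:2]; print(n,'dish',e)
    for d in nets.search_frame(n,'panel')[:2]: print(n,'panel',d)
    for q,z in dict(dish=0,panel=0,tray_mid=.039,tray_ear=.058,plug_head=.19).items():
        for d in nets.mark_of(n,q)[:2]: print(q,np.round(d['centre']),round(d['conf'],2),np.round(atz(P,d['centre'],z),4))
E
```

```text
scene dish [{'extent': [311.0, 197.5, 350.8, 224.3], 'conf': 0.76}]
scene panel {'extent': [259.9, 165.4, 317.4, 204.1], 'conf': 0.94}
scene panel {'extent': [393.1, 201.4, 410.0, 218.5], 'conf': 0.23}
dish [326. 217.] 0.72 [ 0.5817 -0.0201  0.    ]
panel [289. 183.] 0.87 [ 0.5908 -0.2371 -0.    ]
tray_mid [382. 201.] 0.92 [0.4153 0.0408 0.039 ]
tray_mid [379. 256.] 0.8 [0.5723 0.2306 0.039 ]
tray_ear [403. 260.] 0.96 [0.5438 0.2904 0.058 ]
tray_ear [399. 190.] 0.89 [0.3502 0.0437 0.058 ]
plug_head [406. 205.] 0.49 [0.5095 0.2387 0.19  ]
plug_head [377. 269.] 0.24 [0.7093 0.3772 0.19  ]
side dish [{'extent': [304.3, 199.7, 316.8, 217.9], 'conf': 0.63}]
tray_mid [294. 286.] 0.94 [0.5821 0.2361 0.039 ]
tray_mid [390. 238.] 0.7 [0.406  0.0426 0.039 ]
tray_ear [420. 243.] 0.65 [0.3376 0.0545 0.058 ]
tray_ear [303. 303.] 0.6 [0.5452 0.2842 0.058 ]
plug_head [331. 249.] 0.77 [0.4989 0.2393 0.19  ]
```

View pics/s2.png

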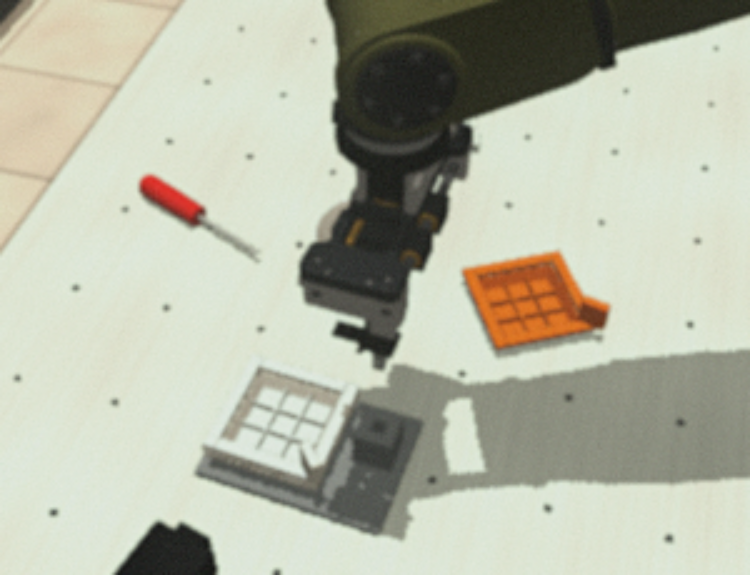

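The picture shows the plug out of the socket and in the fingers at (365,335), with the empty socket at (378,428). The white tray is undisturbed. Next I'll go over the dish.

```bash
python3 -c "
from h import *
plan([.578,-.018,.15],3.07)"
```

```text
n 5 d [ 0.084 -0.248 -0.027] dyaw -0.001
[[np.float64(-0.0203), np.float64(-0.0483), np.float64(0.0055), np.float64(0.0002)], [np.float64(-0.0203), np.float64(-0.0483), np.float64(0.0055), np.float64(0.0002)], [np.float64(-0.0203), np.float64(-0.0483), np.float64(0.0055), np.float64(0.0002)], [np.float64(-0.0203), np.float64(-0.0482), np.float64(0.0055), np.float64(0.0002)], [np.float64(-0.0203), np.float64(-0.0482), np.float64(0.0055), np.float64(0.0002)]]
```

Emit:
move_arm --pt "-0.01 -0.025 0 0" --pt "-0.02 -0.048 0 0" --pt "-0.02 -0.048 0.006 0" --pt "-0.02 -0.048 0.006 0" --pt "-0.02 -0.048 0.008 0" --pt "-0.01 -0.025 0.007 0" --pt "0 0 0 0" --pt "0 0 0 0"

```text
time_s: 8.6
ee_pos: [0.5764, -0.0179, 0.1506]
eef_rot: [3.141, 0.0, 3.071]
force: [0.5, 0.4, -0.6]
grip_width: 0.013
grip_force: 40.0
```

```bash
python3 - <<'E'
from h import *
o=telemetry.get_obs(); P=pose('wrist',o); im=cams.camera('wrist'); cv2.imwrite('pics/w3.png',im)
print(o['time_s'],o['ee_pos'],o['grip_width'])
for q,z in dict(dish=0,panel=0,plug_head=.15).items():
    for d in nets.mark_of('wrist',q)[:2]: print(q,np.round(d['centre']),round(d['conf'],2),np.round(atz(P,d['centre'],z),4))
print(nets.search_frame('wrist','dish')[:2], nets.search_frame('wrist','panel')[:2])
E
```

```text
8.6 [ 0.57636594 -0.01790942  0.15061281] 0.013010627336762174
dish [326. 187.] 0.61 [ 0.5783 -0.0132  0.    ]
panel [ 98. 213.] 0.71 [ 0.5887 -0.2402  0.    ]
plug_head [318. 255.] 0.82 [ 0.5802 -0.0198  0.15  ]
[{'extent': [264.5, 129.7, 389.0, 241.4], 'conf': 0.92}] [{'extent': [0.9, 117.9, 186.9, 303.6], 'conf': 0.8}]
```

View pics/w3.png

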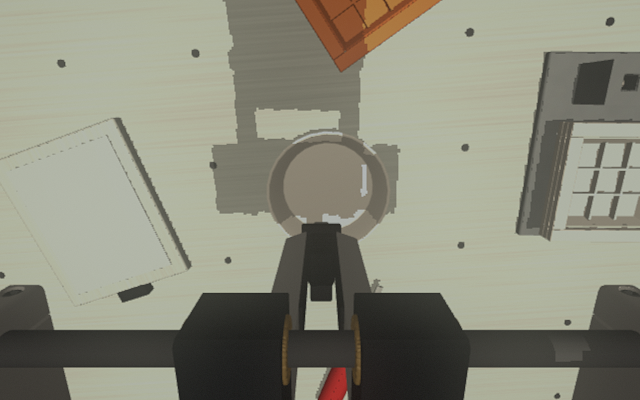

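The wrist picture shows the plug over the dish at (320,260). The dish centre, (326,187), works out to (0.578, -0.013). The panel is at (95,210), which is about (0.589, -0.240). Lowering the plug and releasing it.

Emit:
move_arm --pt "-0.001 0.005 0.02 0" --pt "0 0 0.035 0" --pt "0 0 0.03 0" --pt "0 0 0.014 0" --pt "0 0 0.006 0" --pt "0 0 0 0" --pt "0 0 0 0"

```text
time_s: 9.78
ee_pos: [0.5821, -0.0138, 0.0514]
eef_rot: [-3.141, 0.012, 3.071]
force: [-0.4, 0.8, 38.5]
grip_width: 0.014
grip_force: 40.0
```

Emit:
move_arm --pt "0 0 0 0" --pt "0 0 0 0" --pt "0 0 0 0" --pt "0 0 -0.02 0" --pt "0 0 -0.04 0" --pt "0 0 -0.05 0" --pt "0 0 -0.03 0" --pt "0 0 0 0" --grip 0.4

```text
time_s: 10.78
ee_pos: [0.5786, -0.0137, 0.1874]
eef_rot: [-3.142, 0.004, 3.071]
force: [-0.2, 0.2, -0.6]
grip_width: 0.0376
grip_force: 0.0
```

```bash
python3 - <<'E'
from h import *
o=telemetry.get_obs(); P=pose('wrist',o); im=cams.camera('wrist'); cv2.imwrite('pics/w4.png',im)
for q,z in dict(dish=0,plug_head=.03).items():
    for d in nets.mark_of('wrist',q)[:2]: print(q,np.round(d['centre']),round(d['conf'],2),np.round(atz(P,d['centre'],z),4))
c=R.from_euler('z',-.07)
ctr=np.array([.582,.237,0]); ear=ctr+c.apply([-.046,.046,.058]); print(ear)
plan([ear[0],ear[1],.2],np.deg2rad(135)-.07)
E
```

```text
plug_head [280. 207.] 0.84 [ 0.6005 -0.0569  0.03  ]
[0.53933002 0.28610472 0.058     ]
n 6 d [-0.038  0.3    0.016] dyaw -0.785
[[np.float64(0.0098), np.float64(0.0494), np.float64(-0.0027), np.float64(0.1308)], [np.float64(0.0162), np.float64(0.0477), np.float64(-0.0027), np.float64(0.1308)], [np.float64(0.0223), np.float64(0.0452), np.float64(-0.0027), np.float64(0.1308)], [np.float64(0.028), np.float64(0.0419), np.float64(-0.0027), np.float64(0.1308)], [np.float64(0.0332), np.float64(0.0379), np.float64(-0.0027), np.float64(0.1308)], [np.float64(0.0379), np.float64(0.0332), np.float64(-0.0027), np.float64(0.1308)]]
```

View pics/w4.png

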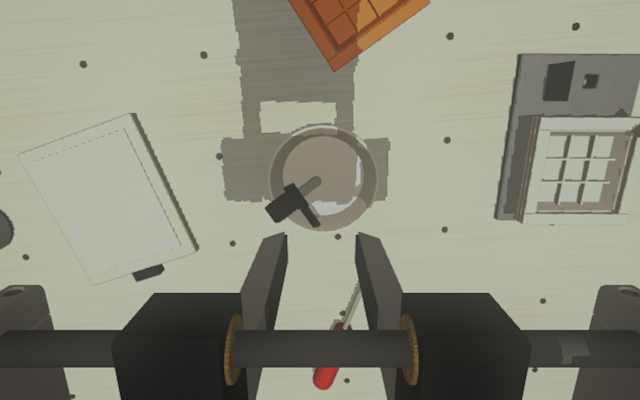

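The picture shows the plug lying in the dish, its head on the rim at (280,207) and its shaft on the floor at (316,182). The head is about 48 mm from the centre, inside the 60 mm limit. I'll check it again from the fixed cameras.

Moving to the ear.

Emit:
move_arm --pt "0.01 0.0495 0 0.131" --pt "0.016 0.0475 0 0.131" --pt "0.0225 0.045 0 0.131" --pt "0.028 0.042 0 0.131" --pt "0.033 0.038 0 0.131" --pt "0.038 0.033 0 0.131" --pt "0 0 0.02 0" --pt "0 0 0 0" --pt "0 0 0 0"

```text
time_s: 12.05
ee_pos: [0.54, 0.2855, 0.1654]
eef_rot: [-3.141, -0.0, 2.284]
force: [0.1, -0.4, -0.1]
grip_width: 0.0374
grip_force: 0.0
```

```bash
python3 - <<'E'
from h import *
o=telemetry.get_obs(); P=pose('wrist',o); im=cams.camera('wrist')
print(o['time_s'],o['ee_pos'],o['eef_rot'])
for q,z in dict(tray_ear=.058,tray_mid=.039,tray_far=.042,socket=.044).items():
    for d in nets.mark_of('wrist',q)[:2]: print(q,np.round(d['centre']),round(d['conf'],2),np.round(atz(P,d['centre'],z),4))
c=o['ee_pos'];p=proj(P,[c[0],c[1],.058]);print(p)
cv2.circle(im,tuple(int(v) for v in p),2,(0,0,255),-1)
cv2.imwrite('pics/w5.png',im)
for n in('scene','side'):
    cams.camera(n); Q=pose(n)
    for d in nets.mark_of(n,'plug_head')[:2]+nets.mark_of(n,'dish')[:1]: print(n,d,atz(Q,d['centre'],.035),atz(Q,d['centre'],0))
E
```

```text
12.05 [0.53999476 0.28548536 0.16542741] [-3.14108463e+00 -1.12985444e-04  2.28429223e+00]
tray_ear [326. 198.] 0.64 [0.5431 0.2871 0.058 ]
tray_mid [324. 258.] 0.91 [0.5842 0.2373 0.039 ]
tray_mid [ 61. 286.] 0.57 [0.4098 0.0465 0.039 ]
tray_far [108. 339.] 0.93 [0.4768 0.0265 0.042 ]
tray_far [322. 325.] 0.92 [0.6308 0.1818 0.042 ]
socket [250. 212.] 0.94 [0.5025 0.2296 0.044 ]
[321.50753958 196.92802522]
scene {'centre': [317.6, 205.0], 'conf': 0.43} [ 0.59468368 -0.04685273  0.035     ] [ 0.5708008  -0.08516747  0.        ]
scene {'centre': [374.9, 266.6], 'conf': 0.34} [0.6034259  0.25404935 0.035     ] [5.79902535e-01 2.28108817e-01 1.11022302e-16]
side {'centre': [325.9, 219.3], 'conf': 0.46} [0.57154932 0.01893248 0.035     ] [ 0.58100033 -0.01422523  0.        ]
```

View pics/w5.png

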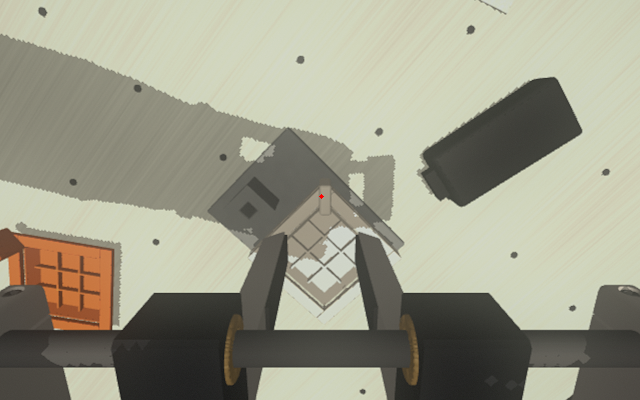

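The picture shows the ear at (325,200), its long side vertical, with the projected TCP at (321,197). So the shift is +3.5 mm along tool y and -1 mm along x. The scene camera puts the plug head 38 mm from the dish centre. Descending on the ear.

Emit:
move_arm --pt "-0.001 0.0035 0.03 0" --pt "0 0 0.04 0" --pt "0 0 0.03 0" --pt "0 0 0.013 0" --pt "0 0 0.005 0" --pt "0 0 0 0" --pt "0 0 0 0"

```text
time_s: 13.48
ee_pos: [0.5436, 0.2877, 0.0486]
eef_rot: [3.14, 0.0, 2.285]
force: [0.4, -0.1, -0.2]
grip_width: 0.0376
grip_force: 0.0
```

Emit:
move_arm --pt "0 0 0 0" --pt "0 0 0 0" --pt "0 0 0 0" --pt "0 0 0 0" --pt "0 0 0 0" --grip 0 --force 25

```text
time_s: 14.1
ee_pos: [0.5432, 0.2875, 0.0475]
eef_rot: [3.142, 0.0, 2.285]
force: [0.4, -0.6, 1.6]
grip_width: 0.0102
grip_force: 25.0
```

Ear gripped: the opening reads 10.2 mm. Starting the peel along the arc.

Emit:
move_arm --pt "0 0 -0.002 0" --pt "-0.0005 0 -0.0025 0" --pt "-0.0005 0 -0.0025 0" --pt "-0.001 0 -0.0025 0" --pt "-0.0005 0 -0.0025 0" --pt "-0.0005 0 -0.0025 0" --pt "-0.001 0 -0.003 0" --pt "0 0 0 0" --pt "0 0 0 0"

```text
time_s: 15.22
ee_pos: [0.5457, 0.2845, 0.0649]
eef_rot: [-3.142, -0.0, 2.285]
force: [-0.8, 0.1, -0.5]
grip_width: 0.0097
grip_force: 25.0
```

```bash
python3 - <<'E'
from h import *
o=telemetry.get_obs();print(o['force'],o['moment'],o['grip_width'])
for n in('scene','side'):
    im=cams.camera(n); Q=pose(n)
    if n=='side': cv2.imwrite('pics/s3.png',cv2.resize(im[210:350,220:400],None,fx=4,fy=4,interpolation=cv2.INTER_CUBIC))
    for d in nets.mark_of(n,'tray_far')[:2]: print(n,d,atz(Q,d['centre'],.042))
E
```

```text
[-0.77465336  0.06967769 -0.51350236] [ 0.01350711 -0.10666389 -0.02440774] 0.009670811747899343
scene {'centre': [362.7, 204.4], 'conf': 0.93} [0.47960919 0.02882653 0.042     ]
scene {'centre': [352.3, 252.4], 'conf': 0.83} [0.62800286 0.18546394 0.042     ]
side {'centre': [362.8, 227.5], 'conf': 0.82} [0.47565735 0.02811842 0.042     ]
side {'centre': [276.9, 259.4], 'conf': 0.68} [0.6421923  0.17920976 0.042     ]
```

View pics/s3.png

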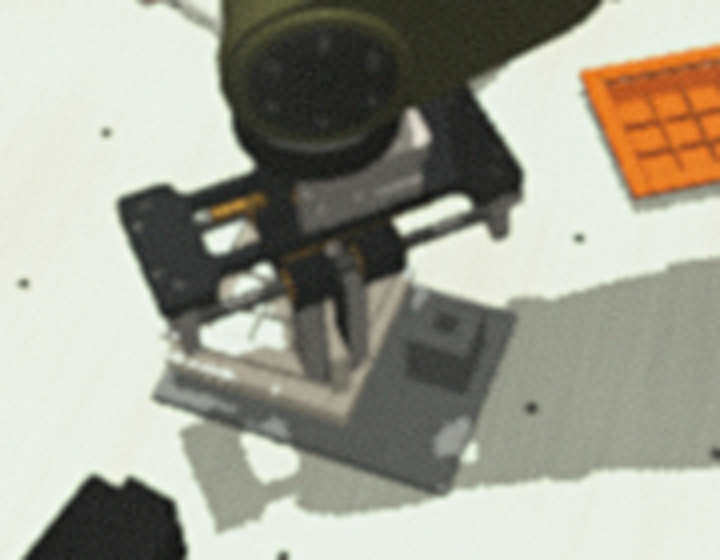

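The crop shows the ear corner of the tray raised in the fingers at (335,370), the far side still on the stack, and the tray below still in the dock. The forces are low. Continuing the arc to about 0.27 rad, then gripping harder.

Emit:
move_arm --pt "-0.001 0 -0.003 0" --pt "-0.001 0 -0.003 0" --pt "-0.001 0 -0.003 0" --pt "-0.0015 0 -0.003 0" --pt "-0.0015 0 -0.003 0" --pt "-0.0015 0 -0.003 0" --pt "-0.0015 0 -0.003 0" --pt "0 0 0 0" --pt "0 0 0 0"

```text
time_s: 16.55
ee_pos: [0.5516, 0.2777, 0.0858]
eef_rot: [-3.141, -0.0, 2.285]
force: [0.2, 0.3, -1.3]
grip_width: 0.01
grip_force: 25.0
```

Emit:
move_arm --pt "0 0 0 0" --pt "0 0 0 0" --pt "0 0 -0.004 0" --pt "0 0 -0.006 0" --pt "0 0 -0.01 0" --pt "0 0 -0.015 0" --pt "0 0 -0.03 0" --pt "0 0 -0.03 0" --pt "0 0 0 0" --pt "0 0 0 0" --force 60

```text
time_s: 17.8
ee_pos: [0.5513, 0.2775, 0.1803]
eef_rot: [-3.141, -0.0, 2.285]
force: [-0.1, 0.6, -0.8]
grip_width: 0.0098
grip_force: 60.0
```

```bash
python3 - <<'E'
from h import *
o=telemetry.get_obs();print(o['time_s'],o['force'],o['grip_width'])
im=cams.camera('scene'); im2=cams.camera('side')
f=lambda i:cv2.resize(i,(400,560),interpolation=cv2.INTER_CUBIC)
cv2.imwrite('pics/c4.png',np.hstack([f(im[150:290,330:430]),f(im2[180:350,230:350])]))
E
```

```text
17.8 [-0.08299741  0.61670221 -0.78141462] 0.009794307712930746
```

View pics/c4.png

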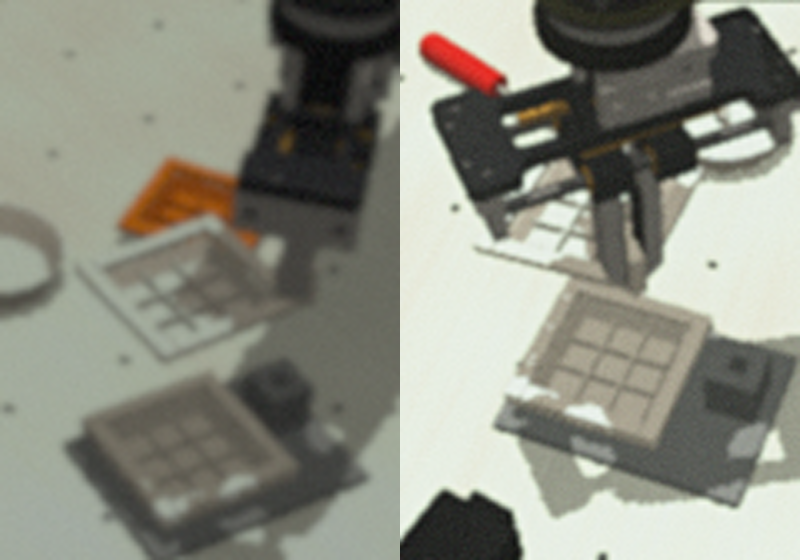

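Both crops show the top tray free in the fingers, tilted about 0.3 rad. The tray below is seated in the dock and the socket is empty. Carrying the tray level to the panel, with the tray centre about 55 mm from the grip along tool -x.

Emit:
move_arm --pt "-0.008 -0.007 0 0" --pt "-0.016 -0.014 0 0" --pt "-0.025 -0.021 0 0" --pt "-0.033 -0.028 0 0" --pt "-0.033 -0.028 0 0" --pt "-0.033 -0.028 0 0" --pt "-0.033 -0.028 0 0" --pt "-0.033 -0.028 0 0" --pt "-0.033 -0.028 0 0" --pt "-0.033 -0.028 0 0" --pt "-0.033 -0.028 0 0" --pt "-0.024 -0.021 0.005 0" --pt "-0.016 -0.014 0.01 0" --pt "-0.008 -0.007 0.01 0" --pt "0 0 0.005 0" --pt "0 0 0 0" --pt "0 0 0 0" --pt "0 0 0 0"

```text
time_s: 20.15
ee_pos: [0.5555, -0.1964, 0.1513]
eef_rot: [3.141, 0.0, 2.285]
force: [0.0, -0.8, -0.2]
grip_width: 0.0096
grip_force: 60.0
```

```bash
python3 - <<'E'
from h import *
o=telemetry.get_obs();print(o['time_s'],o['ee_pos'],o['force'],o['grip_width'])
P0=pose('wrist',o);im0=cams.camera('wrist')
for d in nets.search_frame('wrist','panel')[:1]: print('wrist panel',d)
obs={}
for n in('scene','side'):
    im=cams.camera(n); Q=pose(n)
    for q,z in (('tray_mid',.125),('tray_far',.11),('tray_ear',.16),('plug_head',.035),('panel',0)):
        for d in nets.mark_of(n,q)[:2]: print(n,q,np.round(d['centre']),round(d['conf'],2),atz(Q,d['centre'],z).round(3))
    if n=='scene': a=im[110:270,220:380]
    else: b=im[100:260,260:420]
f=lambda i:cv2.resize(i,(400,400),interpolation=cv2.INTER_CUBIC)
cv2.imwrite('pics/c5.png',np.hstack([f(a),f(b)]))
E
```

```text
20.15 [ 0.55550246 -0.19640955  0.15131142] [ 0.0434333  -0.83383289 -0.21053674] 0.00964026155855347
wrist panel {'extent': [218.9, 150.6, 419.4, 287.3], 'conf': 0.78}
scene tray_mid [381. 200.] 0.74 [0.493 0.125 0.125]
scene tray_mid [288. 146.] 0.58 [ 0.576 -0.269  0.125]
scene tray_far [265. 144.] 0.73 [ 0.622 -0.34   0.11 ]
scene tray_far [358. 205.] 0.69 [0.549 0.094 0.11 ]
scene tray_ear [399. 195.] 0.92 [0.467 0.164 0.16 ]
scene tray_ear [304. 142.] 0.71 [ 0.546 -0.209  0.16 ]
scene plug_head [316. 202.] 0.64 [ 0.592 -0.06   0.035]
scene panel [288. 185.] 0.82 [ 0.599 -0.229  0.   ]
scene panel [375. 266.] 0.45 [0.577 0.226 0.   ]
side tray_mid [390. 238.] 0.82 [0.402 0.122 0.125]
side tray_mid [342. 123.] 0.74 [ 0.607 -0.279  0.125]
side tray_far [330. 113.] 0.92 [ 0.662 -0.345  0.11 ]
side tray_far [363. 227.] 0.77 [0.465 0.09  0.11 ]
side tray_ear [354. 131.] 0.98 [ 0.556 -0.2    0.16 ]
side tray_ear [416. 244.] 0.93 [0.346 0.155 0.16 ]
side plug_head [324. 196.] 0.64 [ 0.599 -0.062  0.035]
side panel [345. 164.] 0.89 [ 0.59  -0.255  0.   ]
side panel [331. 285.] 0.75 [0.513 0.184 0.   ]
```

View pics/c5.png

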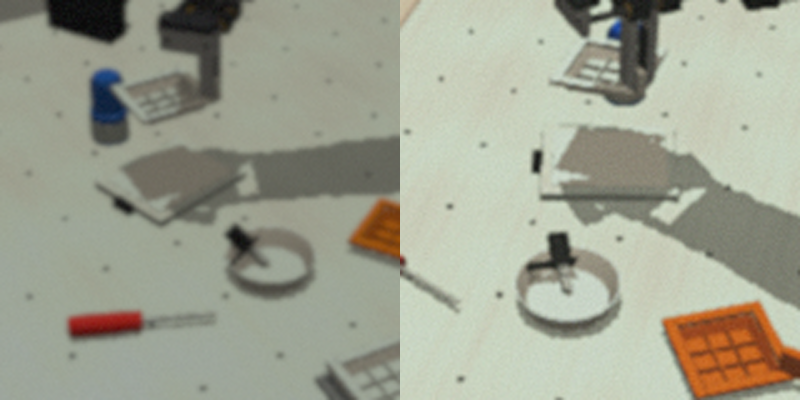

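```bash
python3 - <<'E'
from h import *
A,B=pose('scene'),pose('side')
def tri(a,b):
    t1,d1=ray(A,a);t2,d2=ray(B,b);M=np.stack([d1,-d2],1);s=np.linalg.lstsq(M,t2-t1,rcond=None)[0]
    p,q=t1+s[0]*d1,t2+s[1]*d2; return ((p+q)/2).round(3),np.linalg.norm(p-q).round(3)
# plug head px from the crops too (2.5x)
print('plug',tri((316,202),(324,196)),tri((220+238/2.5,110+239/2.5),(260+558/2.5,100+246/2.5)))
m=tri((288,146),(342,123)); e=tri((304,142),(354,131)); f=tri((265,144),(330,113)); print(m,e,f)
print('dish rim',tri((220+270/2.5,110+262/2.5),(260+568/2.5,100+286/2.5)))
print('panel',tri((288,185),(345,164)), 'tilt',np.arcsin((m[0]-f[0])[2]/.073))
E
```

```text
plug (array([ 0.597, -0.053,  0.044]), np.float64(0.001)) (array([ 0.063, -0.954, -0.71 ]), np.float64(0.12))
(array([ 0.596, -0.228,  0.155]), np.float64(0.006)) (array([ 0.554, -0.194,  0.167]), np.float64(0.007)) (array([ 0.647, -0.289,  0.144]), np.float64(0.002))
dish rim (array([ 0.04 , -0.851, -0.718]), np.float64(0.122))
panel (array([ 0.59 , -0.253, -0.009]), np.float64(0.014)) tilt 0.15126107874588401
```

By triangulation:
- **Plug:** the head is 44 mm from the dish centre and 44 mm up.
- **Tray:** the centre is about 15 mm from the panel centre and about 0.14 m up, tilted about 0.15–0.3 rad. It is held still.

All of these are within limits, so I'm handing in.

```bash
python3 -c "
from station import hand_in
print(hand_in())"
```

```text
the job is handed in; nothing more can be done
None
```

I handed the job in with the plug lying in the dish and the top tray peeled off. The tray is held by its ear above the middle of the panel, and the tray below looked still seated in the dock. No verdict came back.

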